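# Change over the test port hatches

## Robot

A 7-joint arm with a two-finger parallel gripper is mounted at the origin on a cart in front of the work surface, level with it; the furniture and walls round the work are solid. World frame = base frame: x ahead of the robot, y to its left, z up, the work surface at z = 0. Lengths are in m, angles in rad, forces in N, time in s.
With the tool pointing down it reaches from about 0.4 to 0.85 m from the base axis. Payload 10.4 kg.
Tool frame: the origin (TCP) lies at the very end of the fingers, on their centre line; the grasp point (between the pads) lies r.tcp_to_grasp behind it (r.tcp_to_grasp is the distance from the TCP to the grasp point, in m); z points along the fingers, y is the line along which they close (so a half turn about z gives the same grasp; the last joint's range is limited). The gripper opens to 87 mm and grips with 3 to 60 N. Pads are 19 mm wide; open, the fingers measure 117 mm over their backs; the gripper's body (75 mm by 190 mm) begins 51 mm behind the grasp point.
Start: joints at [1.272, 0.332, -0.065, 1.46, 0.022, 1.35, -0.088], TCP at [0.17, -0.601, 0.223] pointing down, gripper open.
Joint ranges: [-2.6, 2.6], [-0.5, 2.12], [-1.47, 1.34], [0.16, 2.42], [-1.27, 4.41], [0.06, 2.06], [-2.6, 2.6]. Speed limits (rad/s): [2.22, 2.22, 2.79, 2.79, 3.14, 3.14, 3.14].

## Interface

Orientations are given as a unit quaternion [x, y, z, w].
In Python, from bench import monitor, cams, ticket, r gives the robot as it stands.
- The arm moves only by the shell command python3 -m crank 'ROWS' [OPENING] [FORCE]. ROWS is a JSON object whose one key "steps" holds a list of rows, each a list of 2 entries, a list of its own where there are three numbers: the shift along the world's x, y, z in units of 25 mm (1.0 is 25 mm), then the turn, a rotation vector about the world's x, y, z in units of 5 degrees (1.0 is 5 degrees). In form: {"steps": [[[x, y, z], [ax, ay, az]], ...]}. A call has 1 to 10 rows; each row shifts and turns the commanded pose from where the row before left it; what a row does not reach is not made up. A row lasts 1/12 s, in which the tool goes at most 41.7 mm and 7.16 degrees, less where a joint would pass 70% of its speed; a pose out of reach is approached as far as the arm can. A call is refused whole if a number of a shift passes 1 or a number of a turn 1, either way. A call with a gripper value outside its range is refused whole. OPENING is the finger opening in mm, from 0 to 87, set as the call begins (- or left out, the last holds). The fingers move at their own pace and stop on an object; FORCE is the grip in N (left out, the last holds). Time passes only in rows, so rows that do not move let the fingers close. It gives the time, the measured TCP pose, the force, the opening and the grip force at its end, in the units of the state.
- monitor.read_state(): the state, without advancing time (a new reading comes with each control period).
- cams.camera(name): name is "scene" or "top" or "wrist"; returns a dict with "pixels" (384x512x3 uint8, blue, green, red), "z_map" (384x512 float32, m along the optical axis (not along the pixel's ray), 0 where there is no reading), "vfov" (degrees; the focal length in pixels is half the picture's height over the tangent of half this angle, whatever the lens; pixels are square), "cx", "cy" (the principal point, pixels), "k1" (the pictures are not rectified: a ray, as slopes to the right and down, at radius r is drawn at 1 + k1 r^2 times it, then the intrinsics apply), "T" (4x4, takes a point from camera to world coordinates). Camera axes: x right, y up, looking along -z (the intrinsics and any distortion apply to the point x, -y, -z); pixel columns grow to the right and rows downward; lengths in m; the calibration is good to about 2 mm. A picture is of the moment at which its call begins.
- ticket.close_job(): hands the job in; it is judged then, once.
The state is a dict: "time": time; "joint_positions": joint angles; "joint_vel": joint speeds; "joint_torque": joint torques, N m; "ee_pos": TCP position; "eef_rot": TCP orientation; "ft_force": force on the tool from outside, world axes, zero at the start; "torque": the same for the moment, N m; "width": finger opening in m; "grip_force": force on a finger pad.
Only numpy, scipy, OpenCV 4.12 (cv2) and the standard library are available. Lean on these libraries where they do the work, as an engineer would, in place of code of your own. Each camera call takes 0.05 s, during which the arm holds its last target. There are 200 camera calls.

## Task

Change over from the yellow test port to the blue one: first press the open yellow hatch down until its push-push latch catches and it stays shut when let go, then press the shut blue hatch in and let go so that it pops up, and leave it standing open. Only press with the fingertips: do not pick anything up, lift or push the boxes out of place, and leave the things lying around where they are.

Things in the scene. Friction and masses are not known exactly. Their poses are not given: they have to be found in the camera images.
- yellow_box: yellow test port box: grey, 120 x 110 x 50 mm (x, y, z), about 0.95 kg, loose on the worktop, a yellow stripe along each side and a yellow hatch on top over two white connectors. Origin: centre of the underside; x points from the low front wall (38 mm high, at the hatch's free edge) to the hinge side, z up. Other walls 10 mm thick, 50 mm high. Hatch open at the start.
- blue_box: blue test port box: grey, 120 x 110 x 50 mm (x, y, z), about 0.95 kg, loose on the worktop, a blue stripe along each side and a blue hatch on top over two white connectors. Origin: centre of the underside; x points from the low front wall (38 mm high, at the hatch's free edge) to the hinge side, z up. Other walls 10 mm thick, 50 mm high. Hatch shut at the start.
- yellow_box_hatch (a joint): yellow hatch (rad): 0 latched shut; 0.8 open, at its stop; -0.1 pressed in fully (8 mm at the pad). Open at the start. Pressed beyond -0.065 (5 mm) and let go, a shut hatch swings up by itself to 0.8 and stays, an open one pressed down as far latches at 0; a further press frees it again. A spring pushes it open: 3.5 N at the pad to press it in, 2 N to start an open one down.
- blue_box_hatch (a joint): blue hatch (rad): 0 latched shut; 0.8 open, at its stop; -0.1 pressed in fully (8 mm at the pad). Shut at the start. Pressed beyond -0.065 (5 mm) and let go, a shut hatch swings up by itself to 0.8 and stays, an open one pressed down as far latches at 0; a further press frees it again. A spring pushes it open: 3.5 N at the pad to press it in, 2 N to start an open one down.
- yellow_box_pad (a point): centre of the black-ribbed press pad on the top face of the yellow hatch, 75 mm from the hinge line and 17 mm behind the free edge; moves and turns with the hatch; 53 mm above the worktop when shut
- yellow_box_hinge (a point): middle of the hinge line of the yellow hatch, 44 mm along the box's x from its centre, 47 mm above the worktop; the line runs along the box's y and the hatch reaches from it towards the box's -x: a plate 92 mm long, 84 mm wide, 5 mm thick, its top face 6 mm above the hinge line when shut
- blue_box_pad (a point): centre of the black-ribbed press pad on the top face of the blue hatch, 75 mm from the hinge line and 17 mm behind the free edge; moves and turns with the hatch; 53 mm above the worktop when shut
- blue_box_hinge (a point): middle of the hinge line of the blue hatch, 44 mm along the box's x from its centre, 47 mm above the worktop; the line runs along the box's y and the hatch reaches from it towards the box's -x: a plate 92 mm long, 84 mm wide, 5 mm thick, its top face 6 mm above the hinge line when shut
- handset: flat white telephone with a black screen, 66 x 134 x 9 mm, lying loose; bystander, origin at the centre of its underside
- tally_counter: white tally counter, 42 x 54 x 48 mm, standing loose; bystander, origin at the centre of its underside
- tape_red: roll of red insulating tape, 60 mm across, 18 mm high, lying loose; bystander, origin at the centre of its underside

How it is judged:
By the outcome, as a careful person would: the job done as asked, in the order asked, and still so for the second after the job is handed in, with the robot touching nothing.
It also fails if it takes over 45 s, if anything falls off the work surface, if the arm or the gripper's body presses on something with over 40 N, if the wrist force passes 120 N, or if a joint passes its speed limit or range.

## Working session

There is one attempt and no reset: what is moved stays moved. The work goes in short steps, Python scripts to look and compute and a shell command to move; the robot and the scene stay as the last step left them, time stands still between calls to the robot, and variables do not carry over. Pictures are saved under pics/ and viewed, at most 10 in all, crops included, and the job is handed in when it is done.

```bash
ls; mkdir -p pics
cat > h.py <<'E'
import numpy as np, cv2
from bench import monitor, cams, r
def K(c):
    f=c["pixels"].shape[0]/2/np.tan(np.radians(c["vfov"])/2)
    return f
def ray(c,uv):
    f=K(c); M=np.array([[f,0,c["cx"]],[0,f,c["cy"]],[0,0,1.]])
    p=cv2.undistortPoints(np.float64(uv).reshape(-1,1,2),M,np.array([c["k1"],0,0,0.]),None).reshape(-1,2)
    d=np.c_[p[:,0],-p[:,1],-np.ones(len(p))]
    T=np.array(c["T"]); return T[:3,3], d@T[:3,:3].T   # d has unit depth
def plane(c,uv,z):
    o,d=ray(c,uv); return o+d*((z-o[2])/d[:,2])[:,None]
def cloud(c):
    h,w=c["z_map"].shape; u,v=np.meshgrid(np.arange(w),np.arange(h))
    o,d=ray(c,np.c_[u.ravel(),v.ravel()]); z=np.array(c["z_map"]).reshape(-1,1)
    P=o+d*z; P[z[:,0]==0]=np.nan; return P.reshape(h,w,3)
E
python3 - <<'E'
from h import *
import pickle
s=monitor.read_state(); print({k:np.round(v,3).tolist() for k,v in s.items()})
ims=[]
for n in("scene","top"):
    c=cams.camera(n); pickle.dump(c,open(n+"0.pkl","wb")); ims.append(c["pixels"]); print(n,c["vfov"],c["cx"],c["cy"],c["k1"],np.round(c["T"],3).tolist())
cv2.imwrite("pics/s0.png",ims[0]);cv2.imwrite("pics/t0.png",ims[1])
E
```

```text
pics
{'time': 0.0, 'joint_positions': [1.272, 0.333, -0.065, 1.461, 0.022, 1.35, -0.088], 'joint_vel': [0.001, -0.001, 0.001, -0.0, -0.002, 0.001, -0.002], 'joint_torque': [-0.0, -62.325, 0.024, -38.989, -0.061, 0.04, 0.0], 'ee_pos': [0.17, -0.601, 0.222], 'eef_rot': [0.991, 0.138, -0.0, -0.001], 'ft_force': [0.549, -0.798, 0.002], 'torque': [-0.024, -0.006, 0.025], 'grip_force': 0.0, 'width': 0.087}
scene 46.01140802461678 248.96780393647148 183.70928718305 0.03629953368960449 [[0.713, -0.433, 0.552, 1.384], [0.701, 0.46, -0.545, -0.838], [-0.018, 0.775, 0.632, 0.929], [0.0, 0.0, 0.0, 1.0]]
top 49.23151041280982 255.45055897834635 187.80911430485608 -0.030763057738297968 [[-0.01, 0.998, -0.067, 0.52], [-1.0, -0.01, 0.001, -0.078], [-0.0, 0.067, 0.998, 1.296], [0.0, 0.0, 0.0, 1.0]]
```

View pics/s0.png

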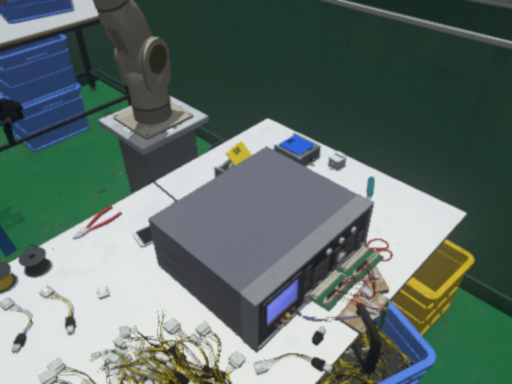

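View pics/t0.png

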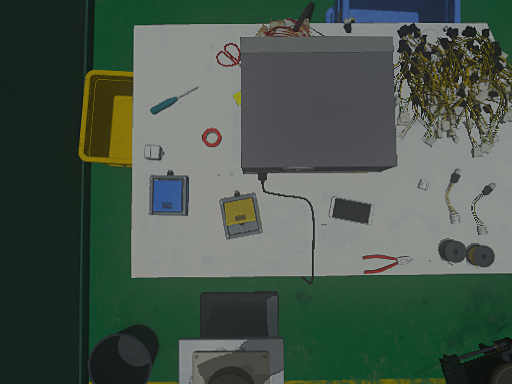

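The top view shows the blue box at about (169,195), shut, and the yellow box at about (241,215), hatch open. The big instrument is at (318,105), the tape at (212,137), the counter at (153,152) and the handset at (352,210). The scene view sees the yellow hatch at (238,152) and the blue one at (297,145).

```bash
cat > m.py <<'E'
from h import *
import pickle,sys
for n in("top","scene"):
    c=pickle.load(open(n+"0.pkl","rb")); P=cloud(c); hsv=cv2.cvtColor(c["pixels"],cv2.COLOR_BGR2HSV)
    reg=(P[...,0]>.3)&(P[...,0]<.6)&(P[...,1]>-.1)&(P[...,1]<.45)
    print(n,"table z",np.nanmedian(P[...,2][reg&(abs(P[...,2])<.02)]))
    for nm,lo,hi in(("yellow",(20,120,60),(35,255,255)),("blue",(100,120,60),(125,255,255))):
        m=cv2.inRange(hsv,lo,hi)*(reg&(P[...,2]>.03)).astype(np.uint8)
        k,l,st,ce=cv2.connectedComponentsWithStats(m)
        i=1+np.argmax(st[1:,4]); m=(l==i); Q=P[m]
        cn=np.argwhere(m)[:,::-1].astype(np.float32); rr=cv2.minAreaRect(cn); bx=cv2.boxPoints(rr)
        a=np.c_[Q[:,:2],np.ones(len(Q))]; co,*_=np.linalg.lstsq(a,Q[:,2],rcond=None)
        print(nm,"px",st[i],"rect",np.round(rr[:2],1).tolist(),round(rr[2],1),"mean",Q.mean(0).round(3),"z range",np.percentile(Q[:,2],[2,98]).round(3),"plane grad",co.round(3),"tilt",np.arctan(np.hypot(*co[:2])).round(3))
        # dark pad in hatch
        hull=np.zeros(m.shape,np.uint8); cv2.fillConvexPoly(hull,cv2.convexHull(cn.astype(np.int32)),1); hull=cv2.erode(hull,np.ones((3,3)))
        V=hsv[...,2]; d=(hull>0)&(V<.6*np.median(V[m])); 
        if d.sum(): print("  dark pad px",d.sum(),np.argwhere(d).mean(0)[::-1].round(1),"P",np.nanmedian(P[d],0).round(3))
    # boxes: grey above table
    b=(reg&(P[...,2]>.02)&(P[...,2]<.13)).astype(np.uint8); k,l,st,ce=cv2.connectedComponentsWithStats(b)
    for i in range(1,k):
        if st[i,4]>150:
            Q=P[l==i]; Q=Q[(Q[:,2]>.03)&(Q[:,2]<.06)]; rr=cv2.minAreaRect(np.float32(Q[:,:2]*1000)); print("  blob",st[i],"rect mm",np.round(rr[0],1),np.round(rr[1],1),round(rr[2],1))
    big=cv2.resize(c["pixels"][150:260,120:290] if n=="top" else c["pixels"][110:220,190:360],None,fx=4,fy=4,interpolation=cv2.INTER_CUBIC); cv2.imwrite(f"pics/{n}_crop.png",big)
    Pm=P[(P[...,2]>.06)&(P[...,0]>.4)&(P[...,0]<1.1)&(P[...,1]>-.5)&(P[...,1]<.3)&(P[...,2]<.5)]
    print("  tall minx",np.percentile(Pm,[1,50,99],axis=0).round(3).tolist())
E
python3 m.py
```

```text
top table z 0.001996452404001703
yellow px [224 198  32  28 596] rect [[238.9, 211.3], [22.5, 29.2]] 79.4 mean [ 0.535 -0.031  0.086] z range [0.053 0.117] plane grad [-0.97  -0.185  0.599] tilt 0.779
  dark pad px 22 [239.5 217.6] P [ 0.514 -0.032  0.105]
blue px [153 190  29  21 556] rect [[167.0, 200.0], [20.0, 28.0]] 90.0 mean [0.57  0.185 0.053] z range [0.048 0.058] plane grad [0.001 0.001 0.053] tilt 0.001
  dark pad px 27 [167.  205.8] P [0.551 0.184 0.053]
  blob [149 190  39  25 911] rect mm [563.5 184.5] [112.9  71.7] 89.5
  blob [ 219  191   44   48 1220] rect mm [528.2 -32.7] [135.6 110.8] 9.7
  tall minx [[0.522, -0.452, 0.067], [0.815, -0.24, 0.188], [1.005, -0.02, 0.193]]
scene table z 0.0023213393111636837
yellow px [227 142  24  23 301] rect [[237.8, 153.3], [16.4, 19.4]] 56.3 mean [ 0.524 -0.035  0.098] z range [0.08  0.116] plane grad [-0.961 -0.182  0.595] tilt 0.774
  dark pad px 5 [237.6 150.2] P [ 0.517 -0.031  0.105]
blue px [280 135  27  17 237] rect [[293.1, 142.7], [12.5, 24.7]] 58.0 mean [0.572 0.18  0.054] z range [0.05  0.058] plane grad [ 0.016 -0.005  0.046] tilt 0.016
  dark pad px 8 [290.  140.5] P [0.557 0.181 0.055]
  blob [273 133  36  25 411] rect mm [562.5 181.5] [114.6  75. ] 88.9
  blob [214 141  37  35 490] rect mm [487.2 -57.5] [44.4 84.2] 11.5
  tall minx [[0.532, -0.459, 0.064], [0.884, -0.308, 0.188], [1.047, -0.042, 0.192]]
```

View pics/top_crop.png

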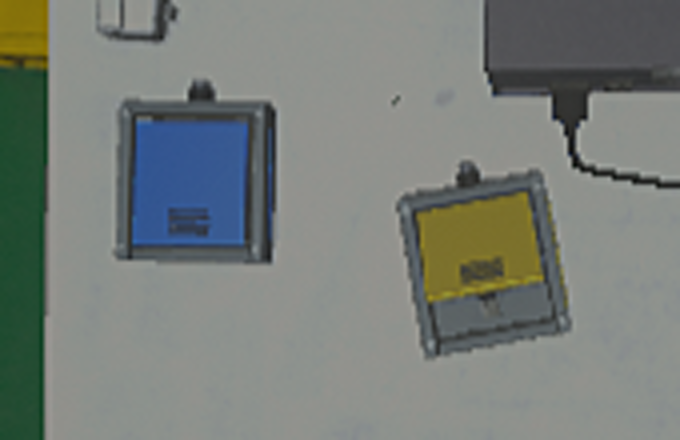

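The crop shows both boxes hinged on their +x side. Blue is square to the axes with its pad at about (167,206). Yellow is yawed about 11° with its pad at about (240,217), and both pad heights (53 and 105 mm) match the text. I'll close the fingers and go above the yellow pad.

```bash
python3 -m crank '{"steps":[[[0.6,1,0],[0,0,-1]],[[0.6,1,0],[0,0,0]],[[0.6,1,0],[0,0,0]],[[0.6,1,0],[0,0,0]],[[0.6,1,0],[0,0,0]],[[0.6,1,0],[0,0,0]],[[0.6,1,0],[0,0,0]],[[0.6,1,0],[0,0,0]],[[0.6,1,0],[0,0,0]],[[0.6,1,0],[0,0,0]]]}' 0 10
python3 -m crank '{"steps":[[[0.6,1,0],[0,0,0]],[[0.6,1,0],[0,0,0]],[[0.6,1,0],[0,0,0]],[[0.6,1,0],[0,0,0]],[[0.6,1,0],[0,0,0]],[[0.6,1,0],[0,0,0]],[[0.6,1,0],[0,0,0]],[[0.6,1,0],[0,0,0]],[[0.5,1,0],[0,0,0]],[[0.5,1,0],[0,0,0]]]}'
python3 -m crank '{"steps":[[[0.6,1,0],[0,0,0]],[[0.6,1,0],[0,0,0]],[[0.3,0.6,0],[0,0,0]],[[0,0,0],[0,0,0]],[[0,0,0],[0,0,0]]]}'
python3 - <<'E'
from h import *
s=monitor.read_state(); print(r.tcp_to_grasp, s["ee_pos"],s["eef_rot"])
c=cams.camera("wrist"); cv2.imwrite("pics/w1.png",c["pixels"]); P=cloud(c); hsv=cv2.cvtColor(c["pixels"],cv2.COLOR_BGR2HSV)
for lo,hi in(((20,120,60),(35,255,255)),((100,120,60),(125,255,255))):
    m=(cv2.inRange(hsv,lo,hi)>0)&(P[...,2]>.03)&(P[...,2]<.2)
    if m.sum()<50: continue
    Q=P[m]; a=np.c_[Q[:,:2],np.ones(len(Q))]; print(m.sum(),Q.mean(0).round(3),np.percentile(Q,[1,99],axis=0).round(3).tolist(),np.linalg.lstsq(a,Q[:,2],rcond=None)[0].round(3))
E
```

```text
time: 0.93
ee_pos: [0.3205, -0.35, 0.2223]
eef_rot: [0.996, 0.094, -0.0, -0.0]
ft_force: [0.6, 0.5, 0.3]
width: 0.0284
grip_force: 0.0
time: 1.77
ee_pos: [0.4655, -0.1, 0.2224]
eef_rot: [0.996, 0.094, -0.0, 0.0]
ft_force: [-0.2, -1.1, -0.6]
width: 0.0007
grip_force: 0.0
time: 2.18
ee_pos: [0.5026, -0.0358, 0.2222]
eef_rot: [0.995, 0.095, -0.0, -0.0]
ft_force: [-0.5, 0.6, 0.1]
width: 0.0006
grip_force: 0.0
0.0187 [ 0.50255964 -0.0357577   0.22216856] [ 9.95469644e-01  9.50788011e-02 -4.12912565e-04 -1.95756734e-04]
7402 [ 0.536 -0.033  0.087] [[0.502, -0.076, 0.051], [0.572, 0.011, 0.117]] [-0.992 -0.174  0.613]
7540 [0.583 0.18  0.053] [[0.541, 0.141, 0.05], [0.624, 0.224, 0.055]] [0.011 0.02  0.043]
```

View pics/w1.png

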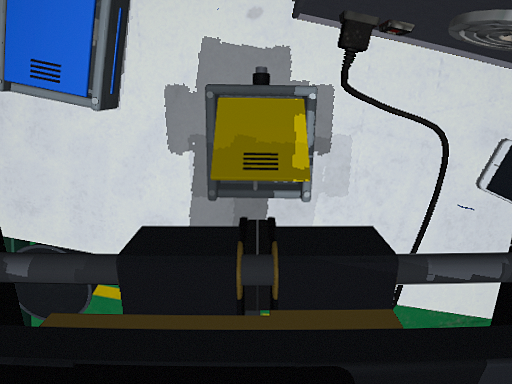

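The wrist view shows the yellow pad ribs at about (261,161), the blue ribs at about (45,70), and the closed fingers at (258,270).

Run:
```python
from h import *
c=cams.camera("wrist"); P=cloud(c); g=cv2.cvtColor(c["pixels"],cv2.COLOR_BGR2GRAY)
for nm,(x0,x1,y0,y1),z in(("y",(238,284,150,172),.105),("b",(24,66,54,84),.053)):
    d=np.zeros(g.shape,bool); sub=g[y0:y1,x0:x1]; d[y0:y1,x0:x1]=sub<.6*np.median(sub)
    px=np.argwhere(d)[:,::-1]; ctr=(px.min(0)+px.max(0))/2; print(nm,d.sum(),ctr,"depth",np.nanmean(P[d],0).round(4),"ray@z",plane(c,[ctr],z).round(4), "rib dir deg", np.degrees(np.arctan2(*(np.linalg.svd(P[d][:,:2]-P[d][:,:2].mean(0))[2][0][::-1]))).round(1))
```

```text
y 276 [259. 160.] depth [ 0.5196 -0.0356  0.1058] ray@z [[ 0.5195 -0.0357  0.105 ]] rib dir deg -79.8Traceback (most recent call last):
  File "<stdin>", line 5, in <module>
    u, s, vh = gufunc(a, signature=signature)
               ~~~~~~^^^^^^^^^^^^^^^^^^^^^^^^
    raise LinAlgError("SVD did not converge")
numpy.linalg.LinAlgError: SVD did not converge
```

```bash
python3 -m crank '{"steps":[[[0.4,0.1,-0.8],[0,0,0]],[[0.4,0,-0.9],[0,0,0]],[[0,0,-0.9],[0,0,0]],[[0,0,-0.9],[0,0,0]],[[0,0,-0.6],[0,0,0]],[[0,0,0],[0,0,0]]]}'
python3 -m crank '{"steps":[[[0,0,-0.3],[0,0,0]],[[-0.22,-0.04,-0.24],[0,0,0]],[[-0.24,-0.05,-0.24],[0,0,0]],[[-0.18,-0.03,-0.28],[0,0,0]],[[-0.18,-0.04,-0.28],[0,0,0]],[[0,0,0],[0,0,0]]]}'
```

```text
time: 2.78
ee_pos: [0.5203, -0.0355, 0.1169]
eef_rot: [0.996, 0.093, -0.003, -0.0]
ft_force: [-0.6, -0.1, -0.5]
width: 0.0004
grip_force: 0.0
time: 3.28
ee_pos: [0.5008, -0.0383, 0.0855]
eef_rot: [0.996, 0.094, -0.001, 0.0]
ft_force: [1.5, -1.1, 1.4]
width: 0.0005
grip_force: 0.9
```

```bash
python3 -m crank '{"steps":[[[-0.12,-0.02,-0.3],[0,0,0]],[[-0.12,-0.02,-0.32],[0,0,0]],[[-0.06,-0.01,-0.32],[0,0,0]],[[-0.05,-0.01,-0.34],[0,0,0]],[[0,0,0],[0,0,0]],[[0,0,0],[0,0,0]]]}'
python3 - <<'E'
from h import *
c=cams.camera("wrist"); cv2.imwrite("pics/w2.png",c["pixels"])
E
```

```text
time: 3.78
ee_pos: [0.4928, -0.0393, 0.0539]
eef_rot: [0.996, 0.094, -0.001, -0.0]
ft_force: [-0.4, -0.3, 0.6]
width: 0.0007
grip_force: 0.0
```

View pics/w2.png

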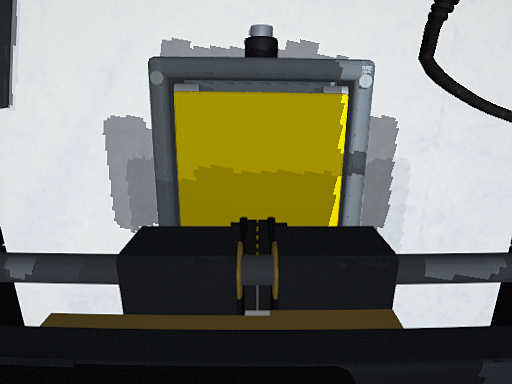

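The hatch is almost shut under the fingertips (258,225), centred between the side walls. I'll press in by small steps and watch the force.

```bash
python3 -m crank '{"steps":[[[0,0,-0.12],[0,0,0]],[[0,0,-0.12],[0,0,0]],[[0,0,-0.06],[0,0,0]],[[0,0,0],[0,0,0]],[[0,0,0],[0,0,0]]]}'; python3 -m crank '{"steps":[[[0,0,-0.06],[0,0,0]],[[0,0,0],[0,0,0]],[[0,0,0],[0,0,0]]]}'
```

```text
time: 4.25
ee_pos: [0.4933, -0.0392, 0.047]
eef_rot: [0.996, 0.094, -0.0, -0.0]
ft_force: [-2.4, 0.2, 4.5]
width: 0.0004
grip_force: 2.2
time: 4.5
ee_pos: [0.4934, -0.0392, 0.0462]
eef_rot: [0.996, 0.094, -0.0, 0.0]
ft_force: [-6.7, 0.8, 14.7]
width: 0.0005
grip_force: 7.1
```

```bash
python3 -m crank '{"steps":[[[0,0,0.2],[0,0,0]],[[0,0,0.5],[0,0,0]],[[0,0,1],[0,0,0]],[[0,0,1],[0,0,0]],[[0,0,1],[0,0,0]],[[0,0,1],[0,0,0]],[[0,0,0],[0,0,0]],[[0,0,0],[0,0,0]]]}'
cat > chk.py <<'E'
from h import *
import sys
c=cams.camera("top"); cv2.imwrite(f"pics/{sys.argv[1]}.png",c["pixels"])
for n in("top","wrist"):
    c=cams.camera(n); P=cloud(c); hsv=cv2.cvtColor(c["pixels"],cv2.COLOR_BGR2HSV)
    for nm,lo,hi in(("yellow",(20,120,60),(35,255,255)),("blue",(100,120,60),(125,255,255))):
        m=(cv2.inRange(hsv,lo,hi)>0)&(P[...,2]>.042)&(P[...,2]<.13)&(P[...,0]>.35)&(P[...,0]<.68)&(P[...,1]>-.12)&(P[...,1]<.3)
        if m.sum()<50: print(n,nm,"none");continue
        Q=P[m]; a=np.c_[Q[:,:2],np.ones(len(Q))]; g=np.linalg.lstsq(a,Q[:,2],rcond=None)[0]
        print(n,nm,m.sum(),"mean",Q.mean(0).round(3),"rng",np.percentile(Q,[2,98],axis=0).round(3).tolist(),"tilt",np.arctan(np.hypot(*g[:2])).round(3), "rect",np.round(cv2.minAreaRect(np.float32(Q[:,:2]*1000)),1).tolist() if 0 else cv2.minAreaRect(np.float32(Q[:,:2]*1000)))
E
python3 chk.py t2
```

```text
time: 5.17
ee_pos: [0.4944, -0.0396, 0.1648]
eef_rot: [0.996, 0.094, 0.002, 0.001]
ft_force: [-0.6, -0.3, -0.4]
width: 0.0007
grip_force: 0.0
top yellow 147 mean [ 0.558 -0.029  0.062] rng [[0.549, -0.065, 0.052], [0.57, 0.011, 0.073]] tilt 0.259 rect ((546.998046875, -51.793418884277344), (125.6281967163086, 58.144569396972656), 62.7860221862793)
top blue 825 mean [0.585 0.184 0.053] rng [[0.54, 0.143, 0.048], [0.628, 0.225, 0.058]] tilt 0.008 rect ((583.8554077148438, 64.71370697021484), (326.2376708984375, 89.8602066040039), 89.83988952636719)
wrist yellow 11542 mean [ 0.536 -0.033  0.088] rng [[0.504, -0.073, 0.053], [0.57, 0.008, 0.117]] tilt 0.792 rect ((551.1034545898438, -46.56245422363281), (147.64028930664062, 123.81815338134766), 2.1209628582000732)
wrist blue 4076 mean [0.572 0.159 0.053] rng [[0.541, 0.141, 0.051], [0.601, 0.18, 0.055]] tilt 0.016 rect ((583.1554565429688, 45.66168975830078), (64.60395050048828, 276.15826416015625), 6.581402778625488)
```

The yellow hatch swung up again (tilt 0.79), so the latch did not hold. I probably stopped near the trip point twice. I'll repeat with one continuous press, then a slow release with readings.

```bash
python3 -m crank '{"steps":[[[0.6,0.1,0],[0,0,0]],[[0.5,0.1,-0.4],[0,0,0]],[[0,0,-0.8],[0,0,0]],[[0,0,-0.7],[0,0,0]],[[0,0,-0.2],[0,0,0]],[[-0.22,-0.04,-0.24],[0,0,0]],[[-0.24,-0.05,-0.24],[0,0,0]],[[-0.18,-0.03,-0.28],[0,0,0]],[[-0.18,-0.04,-0.28],[0,0,0]]]}'
python3 -m crank '{"steps":[[[-0.12,-0.02,-0.3],[0,0,0]],[[-0.12,-0.02,-0.32],[0,0,0]],[[-0.06,-0.01,-0.32],[0,0,0]],[[-0.05,-0.01,-0.34],[0,0,0]],[[0,0,-0.2],[0,0,0]],[[0,0,-0.2],[0,0,0]],[[0,0,-0.1],[0,0,0]],[[0,0,0],[0,0,0]],[[0,0,0],[0,0,0]]]}'
```

```text
time: 6.07
ee_pos: [0.5005, -0.0384, 0.0848]
eef_rot: [0.996, 0.094, 0.001, 0.0]
ft_force: [2.9, 1.3, 2.3]
width: -0.0002
grip_force: 1.3
time: 6.82
ee_pos: [0.4921, -0.0401, 0.0437]
eef_rot: [0.996, 0.094, -0.0, 0.001]
ft_force: [-24.7, 2.0, 63.5]
width: 0.0004
grip_force: 32.9
```

```bash
python3 -m crank '{"steps":[[[0,0,0.15],[0,0,0]],[[0,0,0.1],[0,0,0]],[[0,0,0],[0,0,0]]]}'; python3 -m crank '{"steps":[[[0,0,0.1],[0,0,0]],[[0,0,0.1],[0,0,0]],[[0,0,0],[0,0,0]]]}';python3 -m crank '{"steps":[[[0,0,0.1],[0,0,0]],[[0,0,0.1],[0,0,0]],[[0,0,0],[0,0,0]]]}';python3 -m crank '{"steps":[[[0,0,0.15],[0,0,0]],[[0,0,0.2],[0,0,0]],[[0,0,0],[0,0,0]]]}'; python3 chk.py t3
```

```text
time: 7.07
ee_pos: [0.4916, -0.0401, 0.0466]
eef_rot: [0.996, 0.094, -0.0, 0.0]
ft_force: [-0.9, 1.0, 3.9]
width: 0.0007
grip_force: 2.4
time: 7.32
ee_pos: [0.4916, -0.04, 0.0515]
eef_rot: [0.996, 0.094, -0.0, 0.0]
ft_force: [-0.9, 0.7, 2.7]
width: 0.0004
grip_force: 1.9
time: 7.57
ee_pos: [0.4918, -0.04, 0.0567]
eef_rot: [0.996, 0.094, 0.0, 0.0]
ft_force: [1.5, 0.4, 3.0]
width: 0.0004
grip_force: 1.4
time: 7.82
ee_pos: [0.4918, -0.0399, 0.0659]
eef_rot: [0.996, 0.094, 0.0, 0.0]
ft_force: [-1.4, 1.1, 2.6]
width: 0.0008
grip_force: 1.3
top yellow 169 mean [ 0.554 -0.027  0.055] rng [[0.541, -0.068, 0.049], [0.567, 0.012, 0.06]] tilt 0.007 rect ((544.5216674804688, -50.46553039550781), (122.87313842773438, 58.21760559082031), 65.48435974121094)
top blue 823 mean [0.585 0.184 0.053] rng [[0.54, 0.143, 0.048], [0.627, 0.225, 0.059]] tilt 0.003 rect ((583.7894287109375, 64.22508239746094), (325.24237060546875, 89.8938217163086), 89.75202941894531)
wrist yellow 21698 mean [ 0.534 -0.033  0.058] rng [[0.496, -0.074, 0.053], [0.568, 0.008, 0.063]] tilt 0.14 rect ((543.498291015625, -56.740394592285156), (95.37206268310547, 154.12908935546875), 28.83292579650879)
wrist blue none
```

The hatch is still springy at 66 mm and is not catching. I'll enlarge the earlier wrist view of the open box to see whether anything is in the way.

Run:
```python
import cv2,numpy as np
a=cv2.imread("pics/w1.png")[70:210,195:335]; a=cv2.resize(a,(560,560),interpolation=cv2.INTER_CUBIC)
a=cv2.convertScaleAbs(a,alpha=1.5)
cv2.imwrite("pics/w1c.png",a)
```

```text
(no output)
```

View pics/w1c.png

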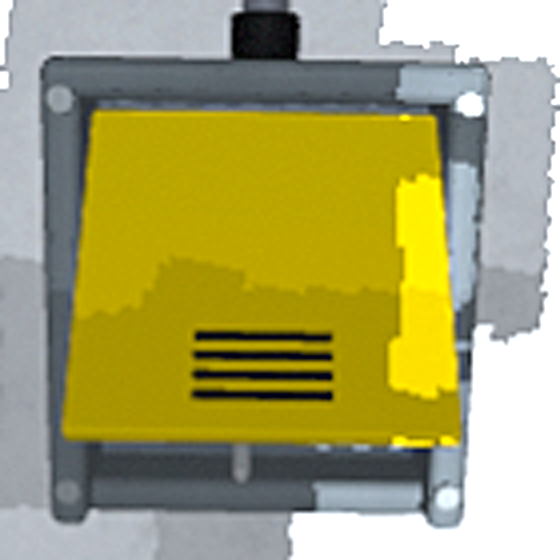

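Nothing is lodged: only the small catch shows at the front (242,460). I'll press again to light stop contact and measure the actual hatch angle with the depth image while it's held.

```bash
cat > tilt.py <<'E'
from h import *
c=cams.camera("wrist"); P=cloud(c); hsv=cv2.cvtColor(c["pixels"],cv2.COLOR_BGR2HSV)
m=cv2.erode(cv2.inRange(hsv,(20,120,40),(35,255,255)),np.ones((5,5)))>0; m[225:]=0; Q=P[m&(P[...,2]>.03)&(P[...,2]<.13)]
u=(Q[:,:2]-[.5657,-.025])@[-.982,-.187]; k,b=np.polyfit(u,Q[:,2],1); print("n",len(Q),"s range",np.percentile(u,[1,99]).round(3),"angle",np.arctan(k).round(4),"z at hinge",b.round(4))
s=monitor.read_state(); print(s["ee_pos"].round(4) if hasattr(s["ee_pos"],'round') else s["ee_pos"],np.round(s["ft_force"],1))
E
python3 tilt.py; python3 -m crank '{"steps":[[[0,0,-0.2],[0,0,0]],[[0,0,-0.2],[0,0,0]],[[0,0,-0.2],[0,0,0]],[[0,0,-0.2],[0,0,0]],[[0,0,0],[0,0,0]],[[0,0,0],[0,0,0]]]}'; python3 tilt.py;  python3 -m crank '{"steps":[[[0,0,-0.04],[0,0,0]],[[0,0,0],[0,0,0]]]}'; python3 tilt.py
```

```text
n 20468 s range [0.001 0.068] angle 0.1364 z at hinge 0.0533
[ 0.4915 -0.0399  0.0649] [-0.3  0.4  1.6]
time: 8.52
ee_pos: [0.4911, -0.0402, 0.0454]
eef_rot: [0.996, 0.094, -0.001, 0.0]
ft_force: [-11.5, -1.6, 22.5]
width: 0.0006
grip_force: 11.6
n 21942 s range [0.002 0.067] angle -0.1115 z at hinge 0.0532
[ 0.4911 -0.0401  0.0455] [-10.   0.  21.]
time: 8.73
ee_pos: [0.4912, -0.0402, 0.045]
eef_rot: [0.996, 0.094, -0.001, 0.001]
ft_force: [-14.8, -1.1, 30.3]
width: 0.0002
grip_force: 16.0
n 21971 s range [0.001 0.067] angle -0.1164 z at hinge 0.0532
[ 0.4912 -0.0402  0.045 ] [-14.   -0.9  29.6]
```

The hatch really is at the stop (-0.11), so depth isn't the problem. I'll release slowly and see whether it catches this time.

```bash
python3 -m crank '{"steps":[[[0,0,0.1],[0,0,0]],[[0,0,0.06],[0,0,0]],[[0,0,0.06],[0,0,0]],[[0,0,0.06],[0,0,0]],[[0,0,0.06],[0,0,0]],[[0,0,0.06],[0,0,0]],[[0,0,0],[0,0,0]]]}'; python3 tilt.py;  python3 -m crank '{"steps":[[[0,0,0.1],[0,0,0]],[[0,0,0.1],[0,0,0]],[[0,0,0],[0,0,0]]]}'; python3 tilt.py
```

```text
time: 9.37
ee_pos: [0.4919, -0.0399, 0.0542]
eef_rot: [0.996, 0.094, 0.0, 0.0]
ft_force: [-2.0, -2.0, 3.2]
width: 0.0007
grip_force: 1.6
n 21124 s range [0.001 0.067] angle 0.0087 z at hinge 0.0532
[ 0.4919 -0.0399  0.0541] [-0.1 -0.8  3.3]
time: 9.67
ee_pos: [0.4924, -0.0398, 0.0598]
eef_rot: [0.996, 0.094, 0.001, 0.0]
ft_force: [0.4, -0.6, 3.4]
width: 0.0006
grip_force: 1.4
n 20559 s range [0.001 0.067] angle 0.0759 z at hinge 0.0532
[ 0.4924 -0.0398  0.0596] [1.1 1.1 1.6]
```

```bash
python3 -m crank '{"steps":[[[0,0,-0.25],[0,0,0]],[[0,0,-0.27],[0,0,0]],[[0,0,0],[0,0,0]]]}';python3 -m crank '{"steps":[[[0,0,1],[0,0,0]],[[0,0,1],[0,0,0]],[[0,0,1],[0,0,0]],[[0,0,1],[0,0,0]],[[0,0,0],[0,0,0]]]}'; python3 tilt.py
```

```text
time: 9.97
ee_pos: [0.4921, -0.0399, 0.046]
eef_rot: [0.996, 0.094, 0.0, 0.0]
ft_force: [-4.2, -1.8, 14.9]
width: 0.0007
grip_force: 7.7
time: 10.38
ee_pos: [0.4939, -0.0397, 0.1498]
eef_rot: [0.996, 0.094, 0.003, 0.001]
ft_force: [0.3, -0.5, -0.0]
width: 0.0002
grip_force: 0.0
n 11113 s range [-0.002  0.06 ] angle 0.8046 z at hinge 0.0558
[ 0.493  -0.0399  0.1477] [-0.2 -0.4 -0.7]
```

The depth measurement shows full travel, yet none of the presses caught, all held for under 0.7 s and most into the stop. Next I'll press from fully open to about -0.085, short of the stop, hold longer, then release slowly.

```bash
python3 -m crank '{"steps":[[[0.6,0.1,0],[0,0,0]],[[0.55,0.1,0],[0,0,0]],[[0,0,-0.6],[0,0,0]],[[0,0,-0.6],[0,0,0]],[[0,0,-0.2],[0,0,0]],[[-0.22,-0.04,-0.24],[0,0,0]],[[-0.24,-0.05,-0.24],[0,0,0]],[[-0.18,-0.03,-0.28],[0,0,0]],[[-0.18,-0.04,-0.28],[0,0,0]]]}'
python3 -m crank '{"steps":[[[-0.12,-0.02,-0.3],[0,0,0]],[[-0.12,-0.02,-0.32],[0,0,0]],[[-0.06,-0.01,-0.32],[0,0,0]],[[-0.05,-0.01,-0.34],[0,0,0]],[[0,0,0],[0,0,0]],[[0,0,0],[0,0,0]]]}'; python3 tilt.py
```

```text
time: 11.18
ee_pos: [0.4998, -0.0388, 0.085]
eef_rot: [0.996, 0.094, 0.001, 0.0]
ft_force: [2.7, 1.5, 1.5]
width: 0.0007
grip_force: 1.3
time: 11.68
ee_pos: [0.4904, -0.0406, 0.0525]
eef_rot: [0.996, 0.094, -0.001, -0.0]
ft_force: [-0.9, 1.9, 3.4]
width: 0.0006
grip_force: 1.6
n 21730 s range [0.001 0.068] angle -0.0144 z at hinge 0.0532
[ 0.4905 -0.0406  0.0528] [-2.3 -0.3  3.7]
```

```bash
python3 -m crank '{"steps":[[[0,0,-0.1],[0,0,0]],[[0,0,-0.1],[0,0,0]],[[0,0,0],[0,0,0]]]}'; python3 tilt.py;python3 -m crank '{"steps":[[[0,0,0],[0,0,0]],[[0,0,0],[0,0,0]],[[0,0,0],[0,0,0]],[[0,0,0],[0,0,0]],[[0,0,0],[0,0,0]],[[0,0,0],[0,0,0]],[[0,0,0],[0,0,0]],[[0,0,0],[0,0,0]],[[0,0,0],[0,0,0]],[[0,0,0],[0,0,0]]]}'; python3 -m crank '{"steps":[[[0,0,0],[0,0,0]],[[0,0,0],[0,0,0]],[[0,0,0],[0,0,0]],[[0,0,0],[0,0,0]],[[0,0,0],[0,0,0]]]}'; python3 tilt.py; python3 -m crank '{"steps":[[[0,0,0.1],[0,0,0]],[[0,0,0.1],[0,0,0]],[[0,0,0.1],[0,0,0]],[[0,0,0.1],[0,0,0]],[[0,0,0],[0,0,0]]]}'; python3 tilt.py
```

```text
time: 11.98
ee_pos: [0.4908, -0.0406, 0.0476]
eef_rot: [0.996, 0.094, -0.0, 0.0]
ft_force: [-2.9, -0.7, 3.8]
width: 0.0004
grip_force: 2.1
n 21931 s range [0.001 0.068] angle -0.0857 z at hinge 0.0532
[ 0.4908 -0.0406  0.0478] [-3.  -1.   3.5]
time: 12.87
ee_pos: [0.4912, -0.0405, 0.0481]
eef_rot: [0.996, 0.094, -0.0, 0.0]
ft_force: [-4.2, -0.8, 4.1]
width: 0.0003
grip_force: 2.1
time: 13.28
ee_pos: [0.4912, -0.0404, 0.0481]
eef_rot: [0.996, 0.094, 0.0, 0.0]
ft_force: [-3.6, -1.3, 4.4]
width: 0.0006
grip_force: 2.1
n 21710 s range [0.001 0.068] angle -0.0796 z at hinge 0.0532
[ 0.4912 -0.0404  0.0481] [-2.9 -1.6  4.4]
time: 13.75
ee_pos: [0.492, -0.0403, 0.0589]
eef_rot: [0.996, 0.094, 0.001, 0.0]
ft_force: [0.2, -1.1, 2.9]
width: 0.0003
grip_force: 1.4
n 20811 s range [0.001 0.067] angle 0.0645 z at hinge 0.0532
[ 0.4919 -0.0403  0.0586] [ 0.4 -0.5  2.8]
```

Still not caught. Presses from fully open have so far only had slow releases. I'll let it open fully, press to about -0.09, then let go at top speed with a reading on each row.

```bash
python3 -m crank '{"steps":[[[0,0,0.9],[0,0,0]],[[0,0,0.9],[0,0,0]],[[0,0,0.9],[0,0,0]],[[0,0,0.9],[0,0,0]],[[0.6,0.1,0],[0,0,0]],[[0.55,0.1,0],[0,0,0]],[[0,0,-0.6],[0,0,0]],[[0,0,-0.6],[0,0,0]],[[0,0,-0.2],[0,0,0]]]}' | head -2
python3 -m crank '{"steps":[[[-0.22,-0.04,-0.24],[0,0,0]],[[-0.24,-0.05,-0.24],[0,0,0]],[[-0.18,-0.03,-0.28],[0,0,0]],[[-0.18,-0.04,-0.28],[0,0,0]],[[-0.12,-0.02,-0.3],[0,0,0]],[[-0.12,-0.02,-0.32],[0,0,0]],[[-0.06,-0.01,-0.32],[0,0,0]],[[-0.05,-0.01,-0.34],[0,0,0]],[[0,0,0],[0,0,0]]]}'
python3 -m crank '{"steps":[[[0,0,-0.1],[0,0,0]],[[0,0,-0.14],[0,0,0]],[[0,0,0],[0,0,0]]]}'; python3 tilt.py
for i in 1 2; do python3 -m crank '{"steps":[[[0,0,1],[0,0,0]]]}' | grep -E "ee_pos|ft"; python3 tilt.py; done;  python3 -m crank '{"steps":[[[0,0,1],[0,0,0]],[[0,0,0.8],[0,0,0]],[[0,0,0],[0,0,0]]]}' | grep -E "ee_pos|ft"; python3 tilt.py
```

```text
time: 14.55
ee_pos: [0.5192, -0.035, 0.1111]
time: 15.3
ee_pos: [0.4896, -0.0411, 0.0534]
eef_rot: [0.996, 0.094, -0.001, -0.0]
ft_force: [-0.8, -0.0, -0.4]
width: 0.0001
grip_force: 0.0
time: 15.55
ee_pos: [0.4902, -0.0411, 0.0485]
eef_rot: [0.996, 0.094, -0.001, 0.0]
ft_force: [-3.3, -2.1, 2.9]
width: 0.0006
grip_force: 1.9
n 22062 s range [0.001 0.069] angle -0.0716 z at hinge 0.0532
[ 0.4903 -0.0411  0.0488] [-3.3 -0.2  3.8]
ee_pos: [0.4881, -0.041, 0.0709]
ft_force: [0.1, -0.8, -0.1]
n 20808 s range [0.001 0.073] angle 0.1778 z at hinge 0.0533
[ 0.4918 -0.0406  0.0774] [3.  0.2 7.5]
ee_pos: [0.4897, -0.0409, 0.0977]
ft_force: [-2.3, -0.4, -0.7]
n 18159 s range [-0.     0.073] angle 0.4678 z at hinge 0.054
[ 0.4926 -0.0407  0.1035] [4.  0.4 5.2]
ee_pos: [0.4932, -0.0409, 0.148]
ft_force: [0.2, -0.2, 0.2]
n 11261 s range [-0.002  0.06 ] angle 0.8041 z at hinge 0.0558
[ 0.4924 -0.041   0.1461] [-0.3  0.4 -0.5]
```

At t=15.3 (and in press 1) the fingers read zero force at 53 mm. So the hatch may already have tripped on the fast way down, and my extra press would then have freed it. I'll repeat only the arc, to 53 mm, then lift and check.

```bash
python3 -m crank '{"steps":[[[0.6,0.1,0],[0,0,0]],[[0.55,0.1,0],[0,0,0]],[[0,0,-0.6],[0,0,0]],[[0,0,-0.6],[0,0,0]],[[0,0,-0.2],[0,0,0]]]}' | head -2
python3 -m crank '{"steps":[[[-0.22,-0.04,-0.24],[0,0,0]],[[-0.24,-0.05,-0.24],[0,0,0]],[[-0.18,-0.03,-0.28],[0,0,0]],[[-0.18,-0.04,-0.28],[0,0,0]],[[-0.12,-0.02,-0.3],[0,0,0]],[[-0.12,-0.02,-0.32],[0,0,0]],[[-0.06,-0.01,-0.32],[0,0,0]],[[-0.05,-0.01,-0.34],[0,0,0]],[[0,0,0],[0,0,0]]]}'
python3 tilt.py;  python3 -m crank '{"steps":[[[0,0,0.2],[0,0,0]],[[0,0,0.2],[0,0,0]],[[0,0,0],[0,0,0]]]}'; python3 tilt.py
```

```text
time: 16.58
ee_pos: [0.5185, -0.0358, 0.1066]
time: 17.33
ee_pos: [0.4892, -0.0416, 0.0494]
eef_rot: [0.996, 0.094, -0.001, -0.0]
ft_force: [1.4, 0.5, 3.3]
width: 0.0009
grip_force: 1.7
n 22345 s range [0.001 0.07 ] angle -0.0579 z at hinge 0.0532
[ 0.4894 -0.0416  0.0501] [-0.6  0.1  3.7]
time: 17.63
ee_pos: [0.4904, -0.0414, 0.0622]
eef_rot: [0.996, 0.094, 0.0, 0.0]
ft_force: [-1.4, 1.0, 3.4]
width: 0.0005
grip_force: 1.4
n 21039 s range [0.001 0.069] angle 0.1025 z at hinge 0.0532
[ 0.4902 -0.0414  0.0618] [0.5 0.9 3.5]
```

```bash
python3 -m crank '{"steps":[[[0,0,-0.06],[0,0,0]],[[0,0,-0.06],[0,0,0]],[[0,0,-0.06],[0,0,0]],[[0,0,-0.06],[0,0,0]],[[0,0,-0.06],[0,0,0]],[[0,0,-0.06],[0,0,0]],[[0,0,-0.06],[0,0,0]],[[0,0,-0.06],[0,0,0]],[[0,0,-0.06],[0,0,0]],[[0,0,-0.06],[0,0,0]]]}' | grep -E "ee_pos|ft"; python3 tilt.py
for i in 1 2 3 4; do python3 -m crank '{"steps":[[[0,0,0.06],[0,0,0]],[[0,0,0.06],[0,0,0]]]}' | grep -E "ee_pos|ft"; done; python3 tilt.py
```

```text
ee_pos: [0.4902, -0.0414, 0.046]
ft_force: [-5.6, -0.1, 11.5]
n 22259 s range [0.001 0.069] angle -0.1058 z at hinge 0.0532
[ 0.4902 -0.0414  0.046 ] [-5.8 -0.5  9.7]
ee_pos: [0.4902, -0.0414, 0.049]
ft_force: [-3.3, -0.7, 3.9]
ee_pos: [0.4903, -0.0414, 0.0522]
ft_force: [-2.8, -1.5, 3.5]
ee_pos: [0.4905, -0.0414, 0.0553]
ft_force: [-1.2, -0.2, 2.7]
ee_pos: [0.4908, -0.0413, 0.0584]
ft_force: [0.7, -0.1, 1.9]
n 21271 s range [0.001 0.069] angle 0.0581 z at hinge 0.0532
[ 0.4908 -0.0413  0.0587] [ 0.1 -0.6  2.6]
```

The clearest clue is press 1: static at 53.9 mm with a shut hatch and zero contact force, so it was already latched and my extra press freed it. Presses from a half-open hatch seem not to count. I'll let it open fully and do a slower arc to 54 mm, reading the force before deciding anything.

```bash
python3 -m crank '{"steps":[[[0,0,0.9],[0,0,0]],[[0,0,0.9],[0,0,0]],[[0,0,0.9],[0,0,0]],[[0,0,0.9],[0,0,0]],[[0.6,0.12,0],[0,0,0]],[[0.58,0.11,0],[0,0,0]],[[0,0,-0.6],[0,0,0]],[[0,0,-0.4],[0,0,0]],[[0,0,-0.2],[0,0,0]],[[0,0,0],[0,0,0]]]}' | head -2
python3 -m crank '{"steps":[[[0,0,-0.3],[0,0,0]],[[-0.11,-0.02,-0.12],[0,0,0]],[[-0.11,-0.02,-0.12],[0,0,0]],[[-0.12,-0.02,-0.12],[0,0,0]],[[-0.12,-0.02,-0.12],[0,0,0]],[[-0.09,-0.02,-0.14],[0,0,0]],[[-0.09,-0.02,-0.14],[0,0,0]],[[-0.09,-0.02,-0.14],[0,0,0]],[[-0.09,-0.02,-0.14],[0,0,0]]]}'| grep -E "ee_pos|ft|grip"
python3 -m crank '{"steps":[[[-0.06,-0.01,-0.15],[0,0,0]],[[-0.06,-0.01,-0.15],[0,0,0]],[[-0.06,-0.01,-0.15],[0,0,0]],[[-0.06,-0.01,-0.15],[0,0,0]],[[-0.04,-0.01,-0.15],[0,0,0]],[[-0.03,0,-0.15],[0,0,0]],[[-0.02,0,-0.15],[0,0,0]],[[-0.02,0,-0.15],[0,0,0]],[[0,0,0],[0,0,0]],[[0,0,0],[0,0,0]]]}'| grep -E "ee_pos|ft|grip"; python3 tilt.py
```

```text
time: 20.12
ee_pos: [0.5186, -0.0356, 0.1166]
ee_pos: [0.4992, -0.0396, 0.0843]
ft_force: [2.8, 0.7, 1.6]
grip_force: 1.1
ee_pos: [0.4898, -0.041, 0.0541]
ft_force: [1.0, 0.2, 3.7]
grip_force: 1.3
n 21849 s range [0.001 0.069] angle 0.0078 z at hinge 0.0532
[ 0.4899 -0.041   0.0543] [ 0.5 -0.2  2.9]
```

```bash
python3 -m crank '{"steps":[[[0,0,-0.08],[0,0,0]],[[0,0,-0.08],[0,0,0]],[[0,0,-0.08],[0,0,0]],[[0,0,-0.04],[0,0,0]],[[0,0,0],[0,0,0]]]}' | grep -E "ee_pos|ft|grip"; python3 tilt.py
for i in 1 2 3 4; do python3 -m crank '{"steps":[[[0,0,0.06],[0,0,0]],[[0,0,0.06],[0,0,0]]]}' | grep -E "ee_pos|ft|grip"; done; python3 tilt.py
```

```text
ee_pos: [0.4899, -0.041, 0.0471]
ft_force: [-3.5, -0.9, 3.0]
grip_force: 2.0
n 22290 s range [0.001 0.069] angle -0.0925 z at hinge 0.0532
[ 0.4899 -0.041   0.0472] [-3.7 -0.9  3.6]
ee_pos: [0.4902, -0.0409, 0.0506]
ft_force: [-3.0, -1.0, 4.8]
grip_force: 2.3
ee_pos: [0.4908, -0.0408, 0.0539]
ft_force: [-0.6, -0.9, 0.1]
grip_force: 0.0
ee_pos: [0.4908, -0.0407, 0.0568]
ft_force: [-0.1, -0.1, -0.1]
grip_force: 0.0
ee_pos: [0.4906, -0.0408, 0.0597]
ft_force: [-0.5, 0.1, -0.8]
grip_force: 0.0
n 20583 s range [0.001 0.071] angle -0.0046 z at hinge 0.0532
[ 0.4907 -0.0408  0.06  ] [ 1.1 -0.2 -0.1]
```

Caught: the force drops to zero and the hatch stays at 0. Now I'll lift off and go above the blue pad, aligning to its box.

```bash
python3 -m crank '{"steps":[[[0,0,0.4],[0,0,0]],[[0,0,0.8],[0,0,0]],[[0,0,0.8],[0,0,0]],[[0,0,0.8],[0,0,0]],[[0,0,0.8],[0,0,0]],[[0,0,0],[0,0,0]]]}' | head -2; python3 tilt.py
python3 -m crank '{"steps":[[[0,1,0],[0,0,-0.7]],[[0,1,0],[0,0,-0.7]],[[0,1,0],[0,0,-0.7]],[[0,1,0],[0,0,0]],[[0,1,0],[0,0,0]],[[0,1,0],[0,0,0]],[[0,1,0],[0,0,0]],[[0,1,0],[0,0,0]],[[0.3,1,0],[0,0,0]],[[0,0,0],[0,0,0]]]}' | head -3
python3 - <<'E'
from h import *
s=monitor.read_state(); print(s["ee_pos"],s["eef_rot"])
c=cams.camera("wrist"); cv2.imwrite("pics/w3.png",c["pixels"]); P=cloud(c); hsv=cv2.cvtColor(c["pixels"],cv2.COLOR_BGR2HSV)
m=(cv2.inRange(hsv,(100,120,60),(125,255,255))>0)&(P[...,2]>.046)&(P[...,2]<.07)&(P[...,0]>.5)&(P[...,0]<.66)
hull=np.zeros(m.shape,np.uint8); pt=np.argwhere(m)[:,::-1].astype(np.int32); cv2.fillConvexPoly(hull,cv2.convexHull(pt),1); hull=cv2.erode(hull,np.ones((7,7)))
d=(hull>0)&(hsv[...,2]<.5*np.median(hsv[...,2][m])); Q=P[d]; print(d.sum(),np.argwhere(d).min(0),np.argwhere(d).max(0),"pad",np.nanmean(Q,0).round(4),"hatch rng",np.nanpercentile(P[m],[1,99],axis=0).round(4).tolist())
E
```

```text
time: 23.43
ee_pos: [0.4926, -0.0407, 0.154]
n 10059 s range [0.002 0.088] angle -0.0056 z at hinge 0.0533
[ 0.4918 -0.0408  0.152 ] [-0.1 -0.4 -0.4]
time: 24.32
ee_pos: [0.4973, 0.1893, 0.1494]
eef_rot: [1.0, 0.005, -0.0, -0.001]
[0.4973125  0.18927648 0.14944304] [ 9.99984854e-01  5.34151775e-03 -1.37112480e-04 -1.31973874e-03]
420 [ 99 246] [122 285] pad [0.5574 0.1834 0.0535] hatch rng [[0.5413, 0.142, 0.0513], [0.6312, 0.2238, 0.0546]]
```

View pics/w3.png

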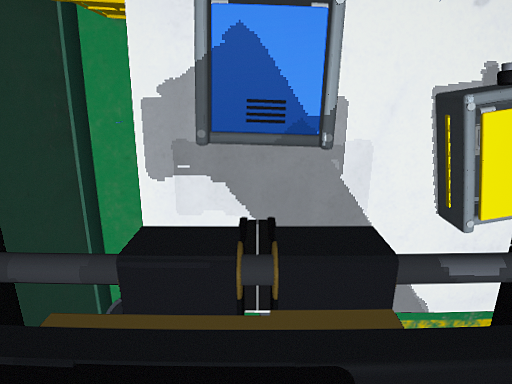

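The view shows the blue ribs at (266,110), aligned with the image, giving a pad position of (0.557, 0.183, 0.053). That fits the size check of 17 mm behind the edge. Yellow, at the right, stays shut. Moving over the blue pad, then a slow press.

```bash
python3 -m crank '{"steps":[[[0.8,-0.1,0],[0,0,0]],[[0.8,-0.1,0],[0,0,0]],[[0.8,-0.04,0],[0,0,0]],[[0,0,-0.8],[0,0,0]],[[0,0,-1],[0,0,0]],[[0,0,-1],[0,0,0]],[[0,0,-0.6],[0,0,0]],[[0,0,-0.2],[0,0,0]],[[0,0,0],[0,0,0]],[[0,0,0],[0,0,0]]]}'| grep -E "time|ee_pos|ft|grip"
```

```text
time: 25.2
ee_pos: [0.5582, 0.1778, 0.0602]
ft_force: [0.0, 0.7, 0.5]
grip_force: 0.0
```

```bash
python3 -m crank '{"steps":[[[0,0.2,0],[0,0,0]],[[0,0,-0.08],[0,0,0]],[[0,0,-0.08],[0,0,0]],[[0,0,-0.08],[0,0,0]],[[0,0,-0.08],[0,0,0]],[[0,0,-0.08],[0,0,0]],[[0,0,-0.08],[0,0,0]],[[0,0,-0.06],[0,0,0]],[[0,0,0],[0,0,0]]]}'| grep -E "time|ee_pos|ft|grip"
```

```text
time: 25.95
ee_pos: [0.5581, 0.1833, 0.0465]
ft_force: [-4.4, -0.9, 9.6]
grip_force: 4.9
```

Pressed in fully with 9.6 N. Releasing slowly, then clearing upward.

```bash
for i in 1 2 3 4; do python3 -m crank '{"steps":[[[0,0,0.06],[0,0,0]],[[0,0,0.06],[0,0,0]]]}' | grep -E "ee_pos|ft"; done
python3 -m crank '{"steps":[[[-0.1,0,0.4],[0,0,0]],[[-0.2,0,0.7],[0,0,0]],[[-0.2,0,0.8],[0,0,0]],[[-0.2,0,0.8],[0,0,0]],[[-0.2,0,0.8],[0,0,0]],[[0,0,0.8],[0,0,0]],[[0,0,0.8],[0,0,0]],[[0,0,0],[0,0,0]],[[0,0,0],[0,0,0]]]}'| grep -E "time|ee_pos|ft|grip"
python3 chk.py t9
```

```text
ee_pos: [0.558, 0.1832, 0.0492]
ft_force: [-1.0, 0.8, 4.4]
ee_pos: [0.5582, 0.1832, 0.0523]
ft_force: [-0.2, 0.6, 3.3]
ee_pos: [0.5584, 0.1832, 0.0553]
ft_force: [2.1, 1.0, 2.8]
ee_pos: [0.5583, 0.1831, 0.0583]
ft_force: [2.3, 0.4, 1.6]
time: 27.37
ee_pos: [0.5354, 0.1832, 0.1866]
ft_force: [0.3, 0.9, -1.4]
grip_force: 0.0
top yellow 830 mean [ 0.52  -0.034  0.053] rng [[0.473, -0.077, 0.048], [0.564, 0.009, 0.058]] tilt 0.002 rect ((519.5934448242188, -40.2291374206543), (91.43455505371094, 97.00970458984375), 10.090411186218262)
top blue 432 mean [0.606 0.182 0.08 ] rng [[0.578, 0.143, 0.054], [0.631, 0.223, 0.108]] tilt 0.796 rect ((602.2831420898438, 69.12382507324219), (310.87353515625, 56.84377670288086), 89.18425750732422)
wrist yellow 6186 mean [ 0.522 -0.025  0.053] rng [[0.476, -0.062, 0.051], [0.565, 0.009, 0.054]] tilt 0.002 rect ((520.0933227539062, -26.984508514404297), (92.36475372314453, 69.50888061523438), 10.433680534362793)
wrist blue 9627 mean [0.601 0.183 0.088] rng [[0.571, 0.143, 0.053], [0.634, 0.223, 0.117]] tilt 0.788 rect ((597.8172607421875, 182.56809997558594), (105.71092987060547, 77.91356658935547), 87.88421630859375)
```

View pics/t9.png

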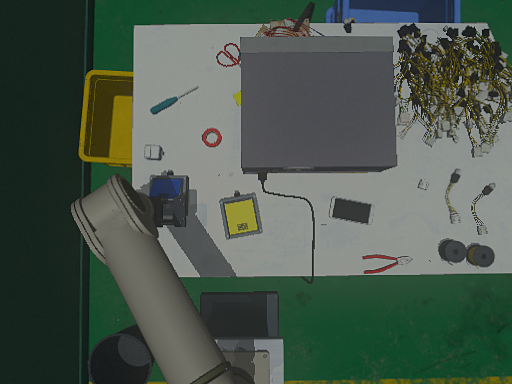

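The top view shows yellow shut (tilt 0.002) and in place at (241,215). Blue stands open at (170,190) with tilt about 0.79, the other things have not moved, and the fingers are clear above. Handing in.

```bash
python3 -c "
from bench import ticket
print(ticket.close_job())"
```

```text
the job is handed in; nothing more can be done
None
```

The yellow hatch is latched shut and the blue hatch stands open, both confirmed by camera before I handed in at about 27 s; yellow took nine presses to catch, one of which reached about 64 N on the fingertips.

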